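# Make up two bolt kits in steel trays

## Robot

A 6-joint arm with a two-finger parallel gripper is mounted at the origin on the work surface; the furniture and walls round the work are solid. World frame = base frame: x ahead of the robot, y to its left, z up, the work surface at z = 0. Lengths are in mm, angles in rad, forces in N, time in s.
With the tool pointing down it reaches from about 275 to 750 mm from the base axis. Payload 10.2 kg.
Tool frame: the origin (TCP) lies between the finger pads; the fingertips stand 17 mm ahead of it and the grasp point (between the pads) lies 2 mm behind it (tips_ahead is the distance from the TCP to the fingertips, in mm); z points along the fingers, y is the line along which they close (so a half turn about z gives the same grasp; the last joint's range is limited). The gripper opens to 85 mm and grips with 20 to 120 N. Pads are 22 mm wide; open, the fingers measure 114 mm over their backs; the gripper's body (76 mm by 85 mm) begins 54 mm behind the grasp point. The pads swing forward as they close: fully open they stand 13 mm farther back than shut.
Start: joints at [-1.552, 0.313, 1.498, -0, 1.331, -0.223], TCP at [125.698, -509.736, 248.294] pointing down, gripper open.
Joint ranges: [-2.94, 2.94], [-0.97, 2.17], [0.19, 2.56], [-1.23, 4.37], [0.02, 3.11], [-2.88, 2.88]. Speed limits (rad/s): [2.39, 2.39, 3.01, 3.14, 3.14, 3.14].

## Interface

Orientations are given as a unit quaternion [w, x, y, z].
In Python, from rig import sense, capture, finish_job, boxes_of, tips_ahead gives the robot as it stands.
- The arm moves only by the tool drive_tool, never from a script. Its argument "commands" is text: rows parted by semicolons, each of 7 numbers parted by spaces: the shift along the world's x, y, z in units of 0.1 m (1.0 is 0.1 m), then the turn, a rotation vector about the world's x, y, z in units of pi/4 rad (1.0 is pi/4 rad), then the opening in per cent of the stroke, from 0 (shut) to 100 (fully open). A call has 1 to 20 rows; each row shifts and turns the commanded pose from where the row before left it; what a row does not reach is not made up. A row lasts 1/12 s, in which the tool goes at most 41.7 mm and 7.16 degrees, less where a joint would pass 70% of its speed; a pose out of reach is approached as far as the arm can. A call with a number of a shift or a turn outside -1 to 1 is refused whole. A call with a gripper value outside its range is refused whole. The fingers move at their own pace and stop on an object; "force" is the grip in N (left out, the last holds). Time passes only in rows, so rows that do not move let the fingers close. It gives the time, the measured TCP pose, the force, the opening and the grip force at its end, in the units of the state.
- sense(): the state, without advancing time (a new reading comes with each control period).
- capture(name): name is "side" or "top" or "wrist"; returns a dict with "pixels" (480x640x3 uint8, blue, green, red), "fov_y" (degrees; the focal length in pixels is half the picture's height over the tangent of half this angle, whatever the lens; pixels are square), "cx", "cy" (the principal point, pixels), "position" and "attitude" of the camera in the world; the wrist camera has in their place "tool_from_camera" (4x4, takes a point from camera to tool coordinates, whose origin is the TCP and whose axes are the flange's). Camera axes: x right, y down, z forward; pixel columns grow to the right and rows downward; lengths in mm; the calibration is good to about 2 mm. A picture is of the moment at which its call begins: read the wrist's pose just before it. There is no depth.
- finish_job(): hands the job in; it is judged then, once.
Trained networks look in a picture, given as the dict that the camera call returned (one of the last four; its "shot" number tells which), for a name from the list of things; names that differ only in an ending like _2 or _b are one class to them, and where a whole thing is asked for, a point or a joint stands for the part that bears it (a point fixed in the world has none). Each returns a list of dicts, best first, with "confidence" (0 to 1); they miss things now and then, are a little off and sometimes report something else, mostly with a low value. They report only what shows in the picture. A call takes as long as a camera call. They do not tell look-alikes from the thing itself.
- boxes_of(picture, name): "position" ([column, row] in pixels, amid what is visible of it).
The state is a dict: "time_s": time; "joints": joint angles; "dq": joint speeds; "tau": joint torques, N m; "eef_pos": TCP position; "ee_rot": TCP orientation; "force": force on the tool from outside, world axes, zero at the start; "wrist_torque": the same for the moment, N m; "grip_width": opening from 0.0 (shut) to 1.0 (fully open); "grip_force": force on a finger pad.
Only numpy, scipy, OpenCV 4.12 (cv2) and the standard library are available. Lean on these libraries where they do the work, as an engineer would, in place of code of your own. Each camera call takes 0.05 s, during which the arm holds its last target. There are 200 camera calls.

## Task

Make up two kits from the parts on the bench. The three-compartment tray gets the big bolt in its long compartment, the roll of tape in the larger of the two others and the big nut in the smallest; the two-compartment tray gets the small bolt in its longer compartment and the small nut in the shorter. Lay the bolts lengthwise in their compartments and the nuts and tape flat on the tray floor, and leave the punch where it lies.

Things in the scene. Friction and masses are not known exactly. Their poses are not given: they have to be found in the camera images.
- tray_three: Larger, nearly square steel tray, 155 (x) by 158 (y) mm, three compartments (inside mm): long one, 70 (x) by 152 (y), centre x -39.5, y 0; larger of the others, 76 by 86, centre x 36.5, y 33; smallest, 76 by 63, centre x 36.5, y -44.5. Walls 3 mm thick, 12 mm high; grey floor 3 mm thick. Fixed. Origin: centre of underside, z up; x within 12 degrees of straight ahead.
- tray_two: Smaller, oblong steel tray, 78 (x) by 164 (y) mm, two compartments in line (inside mm): longer one, 72 (x) by 95 (y), centre x 0, y 31.5; shorter one, 72 by 60, centre x 0, y -49. Walls 3 mm thick, 12 mm high; grey floor 3 mm thick. Fixed. Origin: centre of underside, z up; x within 12 degrees of straight ahead.
- bolt_16: Big dark steel hex bolt lying on the bench, 76 mm long, shank 16 mm in diameter, head 24 mm across flats, 27 mm across corners and 10 mm thick. Origin: middle of its length, on the underside as it lies at the start, z up then; y runs along the bolt to the head, at y +28 to +38 mm; shank axis about 12 mm up. 0.10 to 0.19 kg, balances about 8 mm from the middle towards the head.
- bolt_12: Small dark steel hex bolt lying on the bench, 59 mm long, shank 12 mm in diameter, head 18 mm across flats, 20 mm across corners and 8 mm thick. Origin: middle of its length, on the underside as it lies at the start, z up then; y runs along the bolt to the head, at y +22 to +30 mm; shank axis about 9 mm up. 0.04 to 0.09 kg, balances about 5 mm from the middle towards the head.
- nut_16: Big grey steel hex nut lying flat, 24 mm across flats (flats face its +x and -x), 27 mm across corners (along y), 13 mm high. Origin: centre of its underside, z up.
- nut_12: Small grey steel hex nut lying flat, 18 mm across flats (flats face its +x and -x), 20 mm across corners (along y), 10 mm high. Origin: centre of its underside, z up.
- tape_roll: Roll of black tape lying flat, 57 mm in diameter, 19 mm high. Origin: centre of its underside, z up.
- punch: Dark steel punch lying on the bench among the parts, a tapered bar 100 mm long (along its y), 12 mm wide, 9 mm high; not part of the job. Origin: centre of its underside.
Not all that is in view belongs to the job. What is shaped like the nut_16 but green, orange or purple is not meant.

How it is judged (in metres and radians):
At the end, for the whole second after the job is handed in: Big bolt, big nut and tape in their compartments of the three-compartment tray, small bolt and nut in theirs of the two-compartment tray; bolts level, within 0.4 rad of lengthwise; nuts and tape flat on the floor within 0.15 rad; all released and at rest (x of bolt_16 in the frame of tray_three between -0.0675 and -0.0115 m and y of bolt_16 in the frame of tray_three between -0.042 and 0.042 m and z of bolt_16 in the frame of tray_three between -0.002 and 0.03 m and angle between bolt_16's own y axis and vertical between 1.4 and 1.74 rad and angle between the y axis of bolt_16 and the y axis of tray_three, either way round below 0.4 rad and linear speed of each of bolt_16, nut_16, tape_roll, bolt_12, nut_12 below 0.02 m/s and angular speed of each of bolt_16, nut_16, tape_roll, bolt_12, nut_12 below 0.3 rad/s and contact force between each of bolt_16, nut_16, tape_roll, bolt_12, nut_12 and the fingers below 0.05 N and x of nut_16 in the frame of tray_three between 0.0085 and 0.0645 m and y of nut_16 in the frame of tray_three between -0.0655 and -0.0235 m and ((angle between nut_16's own z axis and vertical below 0.15 rad and z of nut_16 in the frame of tray_three between 0 and 0.006 m) or (angle between nut_16's own z axis and vertical above 2.99 rad and z of nut_16 in the frame of tray_three between 0 and 0.0195 m)) and x of tape_roll in the frame of tray_three between 0.0225 and 0.0505 m and y of tape_roll in the frame of tray_three between 0.015 and 0.051 m and ((angle between tape_roll's own z axis and vertical below 0.15 rad and z of tape_roll in the frame of tray_three between 0 and 0.006 m) or (angle between tape_roll's own z axis and vertical above 2.99 rad and z of tape_roll in the frame of tray_three between 0 and 0.0255 m)) and x of bolt_12 in the frame of tray_two between -0.03 and 0.03 m and y of bolt_12 in the frame of tray_two between 0.0085 and 0.0545 m and z of bolt_12 in the frame of tray_two between -0.002 and 0.024 m and angle between bolt_12's own y axis and vertical between 1.4 and 1.74 rad and angle between the y axis of bolt_12 and the y axis of tray_two, either way round below 0.4 rad and x of nut_12 in the frame of tray_two between -0.029 and 0.029 m and y of nut_12 in the frame of tray_two between -0.072 and -0.026 m and ((angle between nut_12's own z axis and vertical below 0.15 rad and z of nut_12 in the frame of tray_two between 0 and 0.006 m) or (angle between nut_12's own z axis and vertical above 2.99 rad and z of nut_12 in the frame of tray_two between 0 and 0.0165 m))); the robot touches nothing.
It fails at once if the punch was moved more than 30 mm (distance of punch from where it was at the start of the episode above 0.03 m).
It also fails if it takes over 102 s, if anything falls off the work surface, if the arm or the gripper's body presses on something with over 40 N, if the wrist force passes 120 N, or if a joint passes its speed limit or range.

## Working session

There is one attempt and no reset: what is moved stays moved. The work goes in short steps, Python scripts to look and compute and a tool call to move; the robot and the scene stay as the last step left them, time stands still between calls to the robot, and variables do not carry over. Pictures are saved under pics/ and viewed, at most 14 in all, crops included, and the job is handed in when it is done.

Besides the shell and the picture viewer there is one more tool, called after "Call:" by a JSON object that holds its "op" and its "data". drive_tool: Moves the arm, as the interface text tells. Shifts and turns lie within -1 to 1; 1 stands for 0.1 m of shift or pi/4 rad of turn. Its arguments: {"type":"object","properties":{"commands":{"type":"string"},"force":{"type":"number"}},"required":["commands"]}

```bash
mkdir -p pics
cat > h.py <<'E'
import numpy as np, cv2
from scipy.spatial.transform import Rotation as R
from rig import sense, capture, finish_job, boxes_of, tips_ahead
def rot(a):
    a=np.array(a,float)
    return a if a.shape==(3,3) else R.from_quat([a[1],a[2],a[3],a[0]]).as_matrix()
def pose(p,s=None):
    if 'position' in p: return np.array(p['position'],float),rot(p['attitude'])
    T=np.array(p['tool_from_camera']);M=rot(s['ee_rot'])
    return M@T[:3,3]+np.array(s['eef_pos']),M@T[:3,:3]
def f(p): return p['pixels'].shape[0]/2/np.tan(np.radians(p['fov_y'])/2)
def toworld(p,uv,z,s=None):
    c,M=pose(p,s);uv=np.atleast_2d(np.array(uv,float))
    d=np.c_[(uv[:,0]-p['cx'])/f(p),(uv[:,1]-p['cy'])/f(p),np.ones(len(uv))]@M.T
    return c+d*((z-c[2])/d[:,2])[:,None]
def topix(p,X,s=None):
    c,M=pose(p,s);q=(np.atleast_2d(X)-c)@M
    return np.c_[q[:,0]/q[:,2]*f(p)+p['cx'],q[:,1]/q[:,2]*f(p)+p['cy']]
NAMES={'tray_three':6,'tray_two':6,'bolt_16':12,'bolt_12':9,'nut_16':13,'nut_12':10,'tape_roll':19,'punch':9}
E
python3 - <<'E'
from h import *
print(sense()['eef_pos'],tips_ahead() if callable(tips_ahead) else tips_ahead)
p=capture('top'); cv2.imwrite('pics/top.png',p['pixels'])
print({k:v for k,v in p.items() if k!='pixels'})
for n,z in NAMES.items():
    for b in boxes_of(p,n): print(n,np.round(b['position'],1),round(b['confidence'],2),toworld(p,b['position'],z)[0].round(0))
s=capture('side'); cv2.imwrite('pics/side.png',s['pixels'])
E
```

```text
[ 125.68419674 -509.48750824  247.73235221] 17.0
{'fov_y': 46.53885832756909, 'cx': 319.04658991902903, 'cy': 241.71439113277532, 'position': array([ 238.38875802,    9.00663417, 1250.44010658]), 'attitude': array([ 0.07475553, -0.67642642,  0.72865054, -0.07698888]), 'shot': 1}
tray_three [254.8 202.7] 0.96 [613. 137.   6.]
tray_three [199.3 290.1] 0.35 [419. 271.   6.]
tray_two [386.7 197. ] 0.7 [ 604. -170.    6.]
bolt_16 [199.8 289.9] 0.57 [419. 268.  12.]
bolt_16 [434.9 260.9] 0.51 [ 445. -262.   12.]
bolt_16 [385.7 195.8] 0.38 [ 605. -167.   12.]
bolt_12 [199.8 289.9] 0.57 [419. 269.   9.]
bolt_12 [434.9 260.9] 0.51 [ 445. -263.    9.]
bolt_12 [385.7 195.8] 0.38 [ 606. -167.    9.]
nut_16 [394.1 270.6] 0.57 [ 430. -168.   13.]
nut_16 [292.6 276.8] 0.42 [433.  60.  13.]
nut_16 [437.7 237. ] 0.41 [ 499. -275.   13.]
nut_16 [422.1 291.4] 0.39 [ 378. -225.   13.]
nut_12 [394.1 270.6] 0.57 [ 430. -168.   10.]
nut_12 [292.6 276.8] 0.42 [433.  60.  10.]
nut_12 [437.7 237. ] 0.41 [ 500. -275.   10.]
nut_12 [422.1 291.4] 0.39 [ 379. -226.   10.]
tape_roll [339.3 280.9] 0.55 [415. -43.  19.]
punch [240.5 280. ] 0.66 [435. 177.   9.]
```

View pics/top.png

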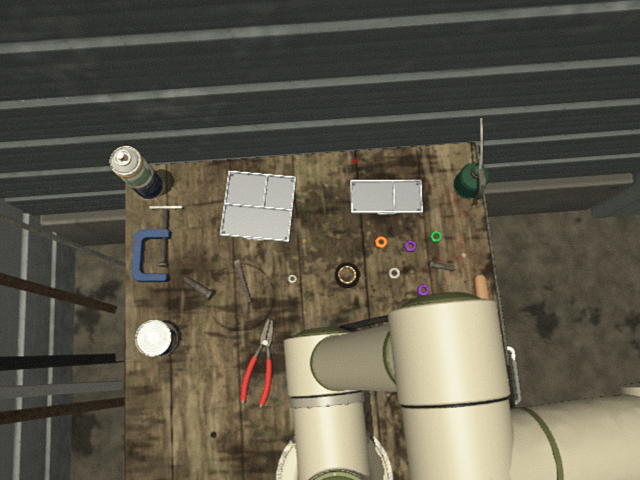

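View pics/side.png

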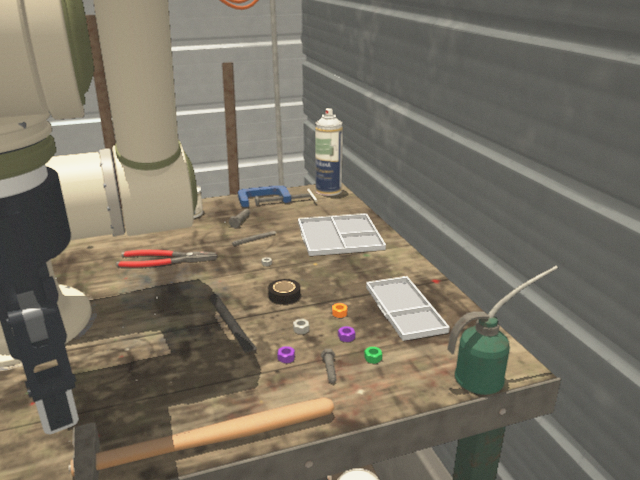

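The top view shows tray_three about (258,206), long compartment nearest the robot, and tray_two about (386,197), with its longer compartment on the left. The big bolt is at (198,288), the small bolt at (442,266), the grey nuts at (394,272) big and (292,279) small, the tape at (347,275) and the punch at (243,281). The side view agrees, and shows a hammer handle near the small bolt.

Run:
```python
from h import *
p=capture('top'); im=p['pixels']; hsv=cv2.cvtColor(im,cv2.COLOR_BGR2HSV)
m=((hsv[...,1]<60)&(hsv[...,2]>120)).astype(np.uint8)*255
m[:160]=0;m=cv2.morphologyEx(m,cv2.MORPH_CLOSE,np.ones((3,3)))
n,l,st,c=cv2.connectedComponentsWithStats(m)
for i in range(1,n):
    if st[i,4]<8 or c[i,0]<170 or c[i,0]>475 or c[i,1]>300: continue
    r=cv2.minAreaRect(np.argwhere(l==i)[:,::-1].astype(np.float32))
    print(c[i].round(1),st[i,4],'world',toworld(p,c[i],12)[0].round(1))
    if st[i,4]>500:
        w=toworld(p,cv2.boxPoints(r),12)[:,:2]; e=np.roll(w,-1,0)-w
        print('corners',w.round(0).tolist(),'len',np.linalg.norm(e,axis=1).round(0),'ang',np.degrees(np.arctan2(e[:,1],e[:,0])).round(1),'ctr',w.mean(0).round(1))
w=capture('wrist'); print(np.round(w['tool_from_camera'],3).tolist(),w['fov_y']); s=sense(); print(s['eef_pos'],s['ee_rot'],rot(s['ee_rot']).round(2).tolist())
cv2.imwrite('pics/crop.png',cv2.resize(im[160:310,170:490],None,fx=2.5,fy=2.5,interpolation=cv2.INTER_CUBIC))
```

```text
[257.7 205.9] 4581 world [603.4 129.8  12. ]
corners [[539.0, 222.0], [701.0, 199.0], [669.0, 38.0], [509.0, 65.0]] len [163. 164. 162. 160.] ang [  -8.2 -101.   170.2   79.2] ctr [604.7 130.9]
[385.9 196.1] 2393 world [ 604.5 -167.    12. ]
corners [[650.0, -87.0], [641.0, -254.0], [558.0, -246.0], [567.0, -81.0]] len [167.  83. 165.  83.] ang [-93.2 174.6  86.8  -3.8] ctr [ 603.6 -167.1]
[236.6 261.6] 14 world [476.5 183.7  12. ]
[393.9 272.8] 80 world [ 424.9 -167.1   12. ]
[292.  278.5] 48 world [429.   61.6  12. ]
[207.9 294.6] 8 world [406.7 250.8  12. ]
[[0.0, -0.962, -0.272, 69.356], [1.0, 0.0, -0.0, 0.795], [0.0, -0.272, 0.962, -125.972], [0.0, 0.0, 0.0, 1.0]] 66.06708626873879
[ 125.68533795 -509.72677201  248.27289555] [-3.13486273e-05  9.92702422e-01  1.20589800e-01 -7.88557156e-06] [[0.97, 0.24, -0.0], [0.24, -0.97, 0.0], [-0.0, -0.0, -1.0]]
```

View pics/crop.png

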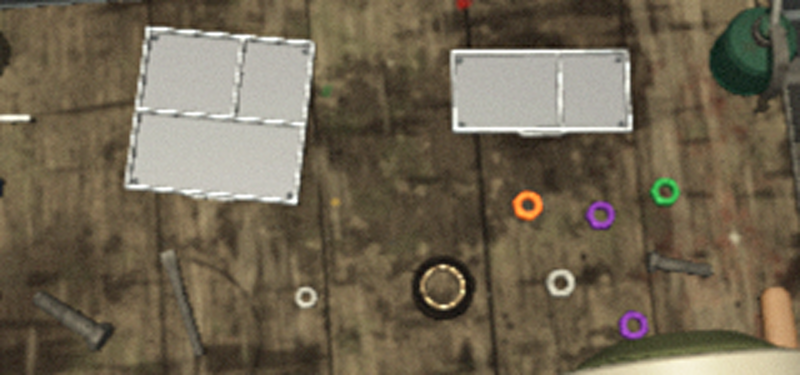

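Tray_three is centred near (604,130) with yaw about -10°, and tray_two near (604,-167) with yaw about -3.5°. Both fitted sizes match the given ones. Next I move over the right-hand parts for a wrist view.

Call:
{"op": "drive_tool", "data": {"commands": "0.25 0.3 0 0 0 0 100;0.25 0.3 0 0 0 0 100;0.25 0.3 0 0 0 0 100;0.25 0.3 0 0 0 0 100;0.25 0.3 0 0 0 0 100;0.25 0.3 0 0 0 0 100;0.25 0.3 0 0 0 0 100;0.25 0.3 0 0 0 0 100;0.25 0.3 0 0 0 0 100;0.25 0.3 0 0 0 0 100;0.25 0.3 0 0 0 0 100;0.25 0.3 0 0 0 0 100;0 0 0 0 0 0 100;0 0 0 0 0 0 100"}}

```text
time_s: 1.77
eef_pos: [426.3, -148.4, 248.2]
ee_rot: [-0.0, 0.992, 0.123, -0.0]
force: [-0.7, 0.1, 0.0]
grip_width: 1.002
grip_force: 0.0
```

```bash
cat > look.py <<'E'
from h import *
import sys
s=sense(); p=capture('wrist'); name=sys.argv[1]
cv2.imwrite(f'pics/{name}.png',p['pixels'])
import pickle; pickle.dump((s,p),open(name+'.pkl','wb'))
print(np.round(s['eef_pos'],1),rot(s['ee_rot']).round(3)[:2].tolist())
for n,z in NAMES.items():
    for b in boxes_of(p,n): print(n,np.round(b['position'],1),round(b['confidence'],2),toworld(p,b['position'],z,s)[0].round(0))
E
python3 look.py w1
```

```text
[ 426.3 -148.4  248.2] [[0.97, 0.243, -0.0], [0.243, -0.97, -0.0]]
tray_three [79.3 16.6] 0.71 [546.  92.   6.]
tray_three [  1.9 166.1] 0.6 [396. 156.   6.]
tray_two [400.8  33.6] 0.56 [ 602. -187.    6.]
nut_16 [459.6 167. ] 0.92 [ 504. -276.   13.]
nut_16 [327.8 207.7] 0.91 [ 435. -163.   13.]
nut_16 [332.9 131.8] 0.9 [ 506. -150.   13.]
nut_16 [379.5 263.3] 0.86 [ 392. -230.   13.]
nut_16 [106.5 155.2] 0.81 [433.  54.  13.]
nut_16 [380.2 167.9] 0.76 [ 485. -202.   13.]
nut_12 [459.6 167. ] 0.92 [ 504. -277.   10.]
nut_12 [327.8 207.7] 0.91 [ 435. -164.   10.]
nut_12 [332.9 131.8] 0.9 [ 506. -150.   10.]
nut_12 [379.5 263.3] 0.86 [ 391. -231.   10.]
nut_12 [106.5 155.2] 0.81 [432.  55.  10.]
nut_12 [380.2 167.9] 0.76 [ 485. -203.   10.]
tape_roll [211. 193.] 0.69 [423. -50.  19.]
punch [  3.2 165.6] 0.67 [398. 152.   9.]
```

View pics/w1.png

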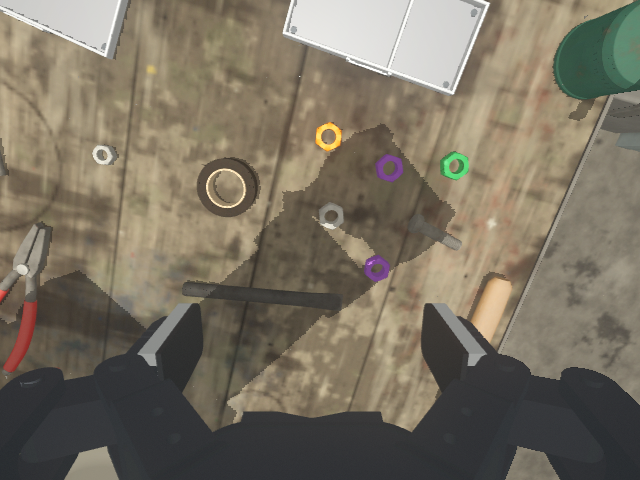

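The wrist view shows the big nut at (331,216), the tape at (227,187), the small bolt from (413,222) to (460,244) and the small nut at (104,155). There is also a loose dark bar at (260,295), which I'll ignore. I'll enlarge crops to read the orientations.

Run:
```python
from h import *
import pickle
s,p=pickle.load(open('w1.pkl','rb')); im=p['pixels']
def crop(cx,cy,h,k):
    c=im[cy-h:cy+h,cx-h:cx+h].astype(np.float32); c=np.clip(c*1.6,0,255).astype(np.uint8)
    c=cv2.resize(c,(300,300),interpolation=cv2.INTER_CUBIC)
    return c
o=np.hstack([np.vstack([crop(331,216,25,0),crop(436,232,37,0)]),np.vstack([crop(104,155,25,0),crop(227,187,37,0)])])
cv2.imwrite('pics/z1.png',o)
```

```text
(no output)
```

View pics/z1.png

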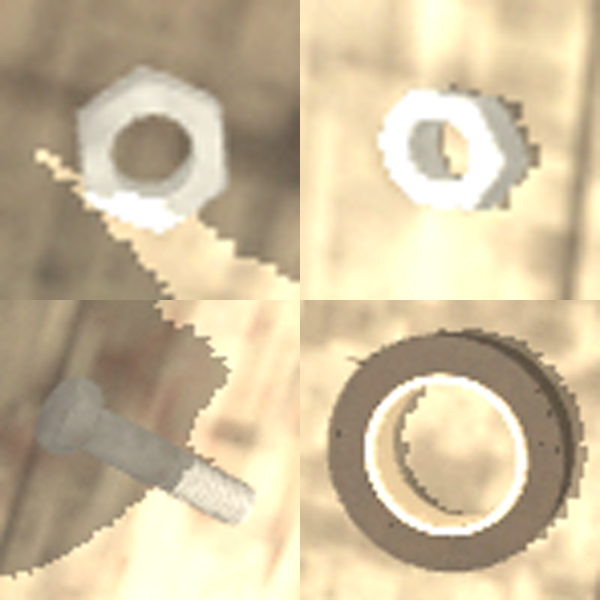

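In the crops, the big nut's top face is centred at (331.4,215.7) with a flat facing image right. The small nut's is at (102.8,155) with corners left and right. The small bolt's head end is at about (414.5,223.4) and its tail at (459.4,245). The tape's top face is centred at (226.8,187.5).

Run:
```python
from h import *
import pickle
s,p=pickle.load(open('w1.pkl','rb'))
q=lambda uv,z:toworld(p,uv,z,s)[:,:2].round(1)
o=np.array([306,191]); c=np.array([(145,68),(222,103),(226,185),(162,228),(85,195),(78,110)])/6+o
w=q(c,13); print('nut16',q([331.4,215.7],13),'opp corner dist',np.linalg.norm(w[:3]-w[3:],axis=1),'ang',np.degrees(np.arctan2(*(w[3:]-w[:3]).T[::-1])))
w=q([(79+82/6,130+145/6),(79+206/6,130+155/6)],10);print('nut12',q([102.8,155],10),w,np.linalg.norm(w[1]-w[0]),np.degrees(np.arctan2(*(w[0]-w[1])[::-1])))
w=q([(414.5,223.4),(459.4,245)],9);print('bolt12',w,w.mean(0),np.linalg.norm(w[1]-w[0]),np.degrees(np.arctan2(*(w[0]-w[1])[::-1])))
w=q([(226.8,187.5),(226.8-29.85,187.5),(226.8+29.85,187.5)],19);print('tape',w,np.linalg.norm(w[1]-w[2]))
# trays in the side/wrist check: near edges of tray_two visible
print('tray2 bottom corners',q([(284,36),(454,94)],12), 'tray3 corner',q([(110,57)],12))
def tray(c,a,pts):
    a=np.radians(a);M=np.array([[np.cos(a),-np.sin(a)],[np.sin(a),np.cos(a)]]);return (np.array(pts)@M.T+c).round(0)
print('t2 pred',tray((604,-167),-3.5,[(-39,82),(-39,-82)]),'t3 pred',tray((604,130),-10,[(-77.5,-79)]))
print('t3 goals bolt,tape,nut',tray((604,130),-10,[(-39.5,0),(36.5,33),(36.5,-44.5)]),'t2 bolt,nut',tray((604,-167),-3.5,[(0,31.5),(0,-49)]))
```

```text
nut16 [[ 428.5 -168.9]] opp corner dist [27.18915225 27.28094573 27.82265264] ang [-159.09865508  138.71528911   76.91277158]
nut12 [[431.8  58.9]] [[430.2  68.4]
 [433.5  49. ]] 19.678668654154436 99.65378608853659
bolt12 [[ 440.6 -252.9]
 [ 430.2 -304.8]] [ 435.4  -278.85] 52.93174850692164 78.66883900545686
tape [[431.7 -64. ]
 [424.8 -36.2]
 [438.7 -91.7]] 57.21415908671558
tray2 bottom corners [[ 573.4  -87.2]
 [ 564.9 -248.6]] tray3 corner [[519.3  59.6]]
t2 pred [[ 570.  -83.]
 [ 560. -246.]] t3 pred [[514.  66.]]
t3 goals bolt,tape,nut [[565. 137.]
 [646. 156.]
 [632.  80.]] t2 bolt,nut [[ 606. -136.]
 [ 601. -216.]]
```

Sizes check out: nuts 27.2 and 19.7 mm, tape 57.2 mm. The small bolt comes out at 53 mm against 59, so I'll measure it again later. The big nut goes first.

Call:
{"op": "drive_tool", "data": {"commands": "0.00 -0.04 -0.38 0 0 0.02 60;0.00 -0.04 -0.38 0 0 0.02 60;0.00 -0.04 -0.38 0 0 0.02 60;0.01 -0.04 -0.38 0 0 0.02 60;0 -0.04 -0.38 0 0 0.02 60;0 0 0 0 0 0 60;0 0 0 0 0 0 60", "force": 40}}

```text
time_s: 2.8
eef_pos: [426.2, -169.6, 58.0]
ee_rot: [-0.001, 0.987, 0.159, -0.001]
force: [0.1, -0.3, 0.8]
grip_width: 0.599
grip_force: 0.0
```

Run:
```python
from h import *
s=sense();p=capture('wrist');print(tips_ahead() if callable(tips_ahead) else tips_ahead,s['eef_pos'],s['grip_width'])
cv2.imwrite('pics/n16.png',p['pixels'])
print(topix(p,[[427.5,-168.5,13],[427.5,-168.5,0]],s))
```

```text
17.0 [ 426.18575878 -169.63647271   58.02205787] 0.5992216596045586
[[308.8725025  282.01624288]
 [309.11610571 272.90177054]]
```

View pics/n16.png

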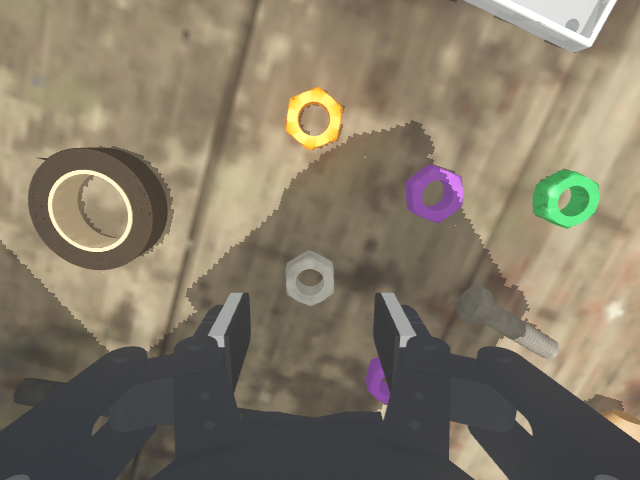

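The big nut's top face is at (310,276), 6 px above the prediction, so it lies about 3 mm further along +x. Its flats face the fingers. The small bolt's head is at (475,303) and its tail at (556,347).

Call:
{"op": "drive_tool", "data": {"commands": "0.04 0.015 -0.08 0 0 0 60;0 0 -0.15 0 0 0 60;0 0 -0.14 0 0 0 60;0 0 0 0 0 0 60;0 0 0 0 0 0 10;0 0 0 0 0 0 10;0 0 0 0 0 0 10;0 0 0 0 0 0 10;0 0 0 0 0 0 10;0 0 0 0 0 0 10", "force": 40}}

```text
time_s: 3.68
eef_pos: [431.5, -168.6, 22.9]
ee_rot: [0.001, 0.987, 0.159, 0.001]
force: [-0.0, 1.7, 5.9]
grip_width: 0.261
grip_force: 38.9
```

Run:
```python
from h import *
s=sense();print(s['grip_width'],s['grip_force'],s['force'])
import pickle
# bolt12 from n16 picture
p=capture('wrist');im=cv2.imread('pics/n16.png')
T=np.array(p['tool_from_camera'])
s2=dict(s,eef_pos=[426.186,-169.636,58.02],ee_rot=[-0.001,0.987,0.159,-0.001])
for z in (9,):
  w=toworld(p,[(475,303),(556,347),(75+22,209)],z,s2)[:,:2];print(w,np.linalg.norm(w[0]-w[1]),np.degrees(np.arctan2(*(w[0]-w[1])[::-1])))
print('tape',toworld(p,[(97,209)],19,s2))
cv2.imwrite('pics/z2.png',cv2.resize(im[260:380,430:590],None,fx=4,fy=4,interpolation=cv2.INTER_CUBIC))
```

```text
0.2606764222662958 38.93096684594639 [-0.04487109  1.74106931  5.93844661]
[[ 441.95867475 -253.81019047]
 [ 432.26970193 -305.75471866]
 [ 429.60025811  -60.70361936]] 52.84042205579669 79.43429938872619
tape [[433.19859158 -65.74604068  19.        ]]
```

View pics/z2.png

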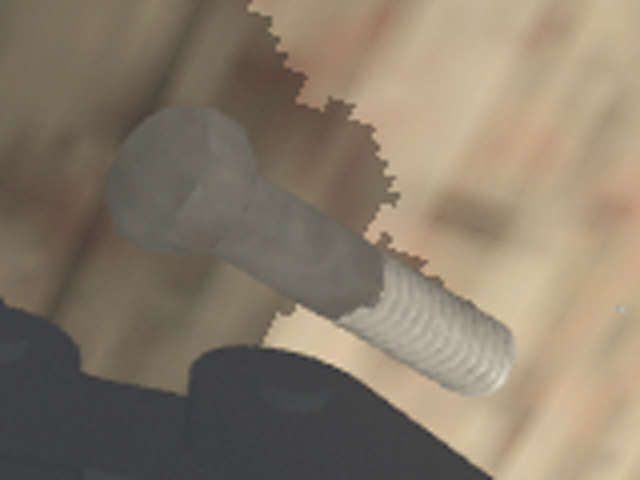

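The big nut is gripped: opening about 22 mm and grip 39 N. I lift it, turn by about +61° so the fingers lie along the tray's x, and carry it over the smallest compartment.

Call:
{"op": "drive_tool", "data": {"commands": "0 0 0.35 0 0 0 10;0 0 0.35 0 0 0 10;0.225 0.274 0 0 0 0.15 10;0.225 0.274 0 0 0 0.15 10;0.225 0.274 0 0 0 0.15 10;0.225 0.274 0 0 0 0.15 10;0.225 0.274 0 0 0 0.15 10;0.225 0.274 0 0 0 0.15 10;0.225 0.274 0 0 0 0.15 10;0.225 0.274 0 0 0 0.15 10;0.225 0.274 0 0 0 0.15 10;0 0 0 0 0 0 10;0 0 0 0 0 0 10"}}

```text
time_s: 4.82
eef_pos: [633.7, 79.8, 91.9]
ee_rot: [0.0, 0.77, 0.638, 0.0]
force: [-0.7, -0.8, -0.1]
grip_width: 0.253
grip_force: 39.7
```

```bash
python3 look.py t3 | head -3; python3 -c "
from h import *
s=sense();print(s['grip_width'],s['grip_force'],s['eef_pos'],s['ee_rot'])"
```

```text
[633.7  79.8  91.9] [[0.187, 0.982, 0.001], [0.982, -0.187, -0.0]]
tray_three [244.7 160.7] 0.59 [608. 143.   6.]
nut_16 [311.  328.3] 0.93 [626.  37.  13.]
0.2546230008955344 39.71324511745479 [633.11982713  77.87474678  91.54087758] [5.22650141e-05 7.71328613e-01 6.36437085e-01 6.54910625e-05]
```

View pics/t3.png

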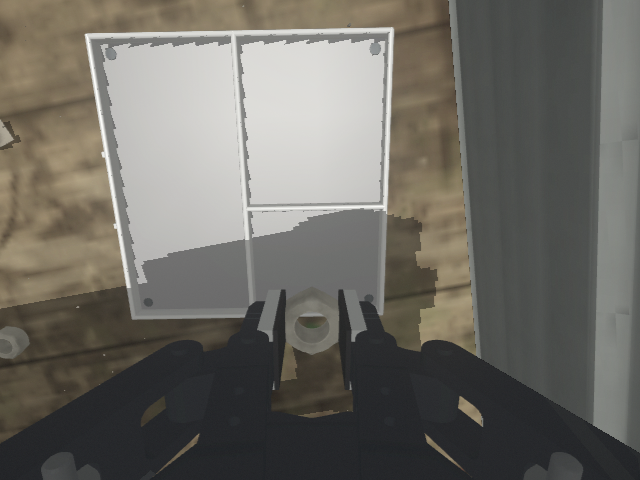

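The nut is held. The tray rim corners show at (88,35), (392,29), (383,318) and (134,318), with a solid wall beyond on the right. I'll fit the tray pose from these corners.

```bash
cat > fit.py <<'E'
from h import *
from scipy.optimize import least_squares
import pickle
def M(a): return np.array([[np.cos(a),-np.sin(a)],[np.sin(a),np.cos(a)]])
def fit(pk,pix,pts,z,x0):
    s,p=pickle.load(open(pk,'rb'));w=toworld(p,pix,z,s)[:,:2]
    r=least_squares(lambda v:(np.array(pts)@M(v[2]).T+v[:2]-w).ravel(),x0)
    return r.x,r.fun.reshape(-1,2)
def at(v,pts): return (np.array(pts)@M(v[2]).T+v[:2]).round(1)
E
python3 - <<'E'
from fit import *
for z in (12,15):
    v,f_=fit('t3.pkl',[(88,35),(392,29),(383,318),(134,318)],[(-77.5,79),(77.5,79),(77.5,-79),(-77.5,-79)],z,[604,130,-.17])
    print(z,v,f_.round(1).tolist(),at(v,[(-39.5,0),(36.5,33),(36.5,-44.5)]))
s,p=pickle.load(open('t3.pkl','rb'));print(toworld(p,[(460,100),(475,300)],0,s))
E
```

```text
12 [ 6.08751784e+02  1.27101964e+02 -1.73353199e-01] [[-1.0, 0.9], [2.1, -0.1], [0.7, 0.5], [-1.8, -1.4]] [[569.8 133.9]
 [650.4 153.3]
 [637.   77. ]]
15 [ 6.09311568e+02  1.27387408e+02 -1.73353144e-01] [[-1.9, 2.2], [3.4, 0.9], [1.6, -0.8], [-3.1, -2.3]] [[570.4 134.2]
 [651.  153.6]
 [637.6  77.3]]
[[731.87121024 152.4647017    0.        ]
 [731.73292513  30.44471492   0.        ]]
```

Call:
{"op": "drive_tool", "data": {"commands": "0.02 -0.01 -0.25 0 0 0 10;0.01 0 -0.24 0 0 0 10;0 0 -0.1 0 0 0 10;0 0 -0.06 0 0 0 10;0 0 0 0 0 0 10;0 0 0 0 0 0 10;0 0 0 0 0 0 42;0 0 0 0 0 0 42;0 0 0 0 0 0 42;0 0 0.2 0 0 0 42;0 0 0.4 0 0 0 42;0 0 0.1 0 0 0 42"}}

```text
time_s: 6.27
eef_pos: [638.2, 77.3, 101.8]
ee_rot: [0.003, 0.771, 0.637, 0.003]
force: [0.8, -0.1, 1.4]
grip_width: 0.423
grip_force: 0.0
```

```bash
python3 look.py t3b | grep -E "nut_16|\[\["
```

```text
[638.2  77.3 101.8] [[0.189, 0.982, 0.007], [0.982, -0.189, -0.0]]
nut_16 [ 11.  336.1] 0.87 [439.  61.  13.]
nut_16 [303.7 270.4] 0.55 [633.  69.  13.]
```

The nut is released in the compartment. The tape is next: I'll grip it high, with the tips about 12 mm up, so the fingers clear the tray walls when placing.

Call:
{"op": "drive_tool", "data": {"commands": "-0.294 -0.203 0 0 0 0 100;-0.294 -0.203 0 0 0 0 100;-0.294 -0.203 0 0 0 0 100;-0.294 -0.203 0 0 0 0 100;-0.294 -0.203 0 0 0 0 100;-0.294 -0.203 0 0 0 0 100;-0.294 -0.203 0 0 0 0 100;0 0 -0.3 0 0 0 100;0 0 0 0 0 0 100;0 0 0 0 0 0 100", "force": 40}}

```text
time_s: 7.55
eef_pos: [430.1, -64.6, 65.9]
ee_rot: [-0.001, 0.771, 0.637, -0.001]
force: [1.8, -0.5, 0.8]
grip_width: 1.002
grip_force: 0.0
```

Run:
```python
from h import *
s=sense();p=capture('wrist');print(s['eef_pos'])
im=p['pixels'].copy()
a=np.linspace(0,2*np.pi,60)
for q in topix(p,np.c_[432.5+28.5*np.cos(a),-65+28.5*np.sin(a),0*a+19],s): cv2.circle(im,tuple(int(v) for v in q),1,(0,255,0),-1)
cv2.imwrite('pics/tp.png',im)
```

```text
[430.0567894  -64.55215564  65.8699775 ]
```

View pics/tp.png

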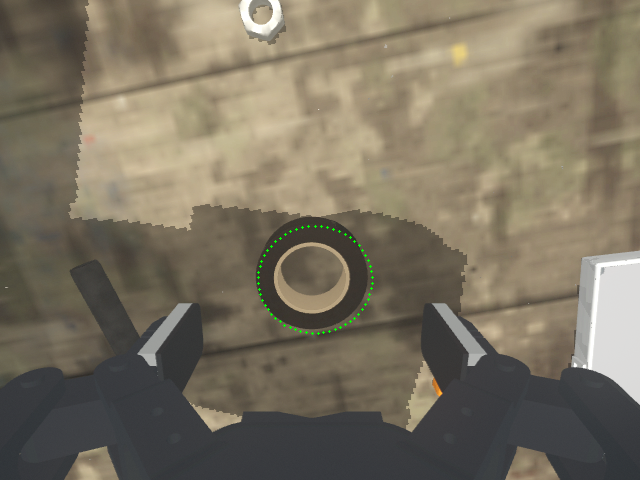

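The tape is centred at (311,272) against the overlay's (315,280), so I nudge 2 mm in +y. The loose bar at (110,300) is clear of the left finger.

Call:
{"op": "drive_tool", "data": {"commands": "0 0.02 -0.2 0 0 0 100;0 0 -0.17 0 0 0 100;0 0 0 0 0 0 100;0 0 0 0 0 0 30;0 0 0 0 0 0 30;0 0 0 0 0 0 30;0 0 0 0 0 0 30;0 0 0 0 0 0 30;0 0 0.3 0 0 0 30;0 0 0.3 0 0 0 30;0 0 0 0 0 0 30", "force": 40}}

```text
time_s: 8.52
eef_pos: [432.9, -63.6, 94.4]
ee_rot: [0.004, 0.771, 0.637, 0.002]
force: [1.1, -0.4, 0.6]
grip_width: 0.299
grip_force: 0.0
```

It missed: the open fingers stand farther back, so they closed above the tape. I reopen and check the tape before retrying lower.

Call:
{"op": "drive_tool", "data": {"commands": "0 0 -0.3 0 0 0 100;0 0 0 0 0 0 100;0 0 0 0 0 0 100;0 0 0 0 0 0 100"}}

```text
time_s: 8.85
eef_pos: [430.6, -62.8, 59.9]
ee_rot: [0.0, 0.771, 0.637, -0.0]
force: [-0.5, -0.5, -0.2]
grip_width: 0.855
grip_force: 0.0
```

Run:
```python
from h import *
s=sense();p=capture('wrist');print(s['eef_pos'],s['grip_width'])
im=p['pixels']; hsv=cv2.cvtColor(im,cv2.COLOR_BGR2HSV)
m=((hsv[...,2]<75)).astype(np.uint8)*255; m[:190]=0;m[350:]=0;m[:,:215]=0;m[:,:]=m; m[:,420:]=0
m=cv2.morphologyEx(m,cv2.MORPH_OPEN,np.ones((5,5)))
n,l,st,c=cv2.connectedComponentsWithStats(m);print(st[1:][st[1:,4]>300])
for b in boxes_of(p,'tape_roll'):print(b,toworld(p,b['position'],19,s))
c=np.hstack([cv2.resize(im[180:360,200:440],(480,360)),cv2.cvtColor(cv2.resize(m[180:360,200:440],(300,225)),cv2.COLOR_GRAY2BGR)[:225].repeat(1,0) if False else cv2.resize(cv2.cvtColor(m[180:360,200:440],cv2.COLOR_GRAY2BGR),(300,360))])
cv2.imwrite('pics/tp2.png',c)
```

```text
[430.55444428 -62.79210969  59.91516204] 0.8546603684901173
[[ 301  223  119  127 6695]]
{'position': [355.1, 304.4], 'confidence': 0.86} [[450.5849513  -76.22603135  19.        ]]
```

View pics/tp2.png

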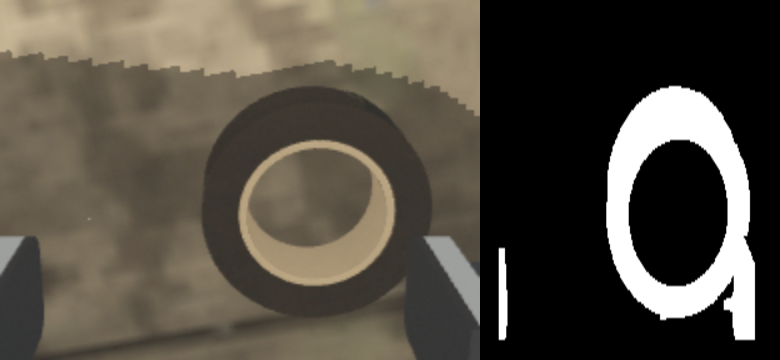

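The tape was pushed toward +x. Its inner ring centre is now at pixel (358.5,286.5).

Run:
```python
from h import *
s=sense();p=capture('wrist');print(s['eef_pos'],toworld(p,[(358.5,286.5),(358.5-39,286.5),(358.5+39,286.5)],19,s))
print(topix(p,[[s['eef_pos'][0],s['eef_pos'][1],19]],s))
```

```text
[430.814312   -62.89186883  60.10681544] [[454.01185148 -67.40287831  19.        ]
 [435.40150483 -63.81577536  19.        ]
 [472.62512949 -70.99054626  19.        ]]
[[309.8705389  286.42520015]]
```

Call:
{"op": "drive_tool", "data": {"commands": "0.12 -0.02 0 0 0 0 100;0.11 -0.025 0 0 0 0 100;0 0 0 0 0 0 100;0 0 -0.2 0 0 0 100;0 0 -0.2 0 0 0 100;0 0 0 0 0 0 100;0 0 0 0 0 0 40;0 0 0 0 0 0 40;0 0 0 0 0 0 40;0 0 0 0 0 0 40;0 0 0 0 0 0 40;0 0 0 0 0 0 40", "force": 40}}

```text
time_s: 10.0
eef_pos: [453.8, -67.4, 20.8]
ee_rot: [0.001, 0.771, 0.637, 0.0]
force: [-3.0, 1.1, 7.1]
grip_width: 0.634
grip_force: 41.0
```

The tape is gripped at 54 mm opening. Now I carry it to the larger compartment.

Call:
{"op": "drive_tool", "data": {"commands": "0 0 0.3 0 0 0 40;0 0 0.3 0 0 0 40;0.245 0.276 0 0 0 0 40;0.245 0.276 0 0 0 0 40;0.245 0.276 0 0 0 0 40;0.245 0.276 0 0 0 0 40;0.245 0.276 0 0 0 0 40;0.245 0.276 0 0 0 0 40;0.245 0.276 0 0 0 0 40;0.245 0.276 0 0 0 0 40;0 0 0 0 0 0 40;0 0 0 0 0 0 40"}}

```text
time_s: 11.0
eef_pos: [649.7, 154.8, 79.6]
ee_rot: [0.0, 0.77, 0.638, 0.0]
force: [-0.1, -1.1, 0.1]
grip_width: 0.634
grip_force: 43.2
```

```bash
python3 look.py t3c | grep -E "nut_16|tape|\[\["; python3 -c "
from h import *
print(sense()['eef_pos'],sense()['grip_width'])"
```

```text
[649.7 154.8  79.6] [[0.187, 0.982, 0.001], [0.982, -0.187, -0.0]]
nut_16 [313.4 400. ] 0.8 [636.  71.  13.]
[649.32105288 153.09818353  79.58717417] 0.6354563960368836
```

View pics/t3c.png

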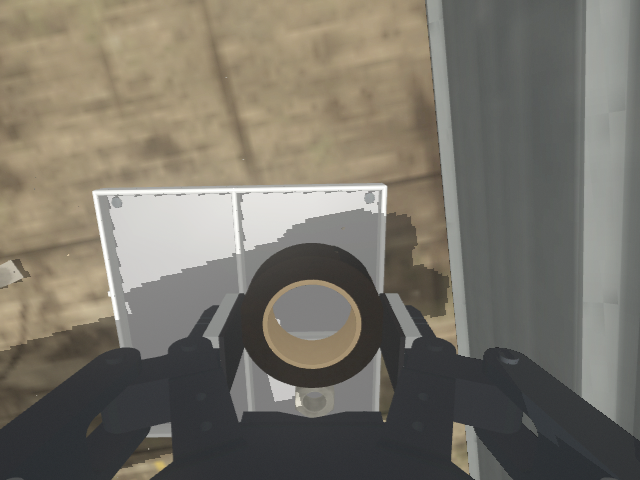

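The tape is held level over its compartment, and the big nut lies flat in the smallest one at (313,400). I lower and release.

Call:
{"op": "drive_tool", "data": {"commands": "0.01 0 -0.2 0 0 0 40;0 0 -0.2 0 0 0 40;0 0 -0.08 0 0 0 40;0 0 -0.06 0 0 0 40;0 0 0 0 0 0 40;0 0 0 0 0 0 40;0 0 0 0 0 0 76;0 0 0 0 0 0 76;0 0 0 0 0 0 76;0 0 0.2 0 0 0 76;0 0 0.4 0 0 0 76;0 0 0.3 0 0 0 76;0 0 0 0 0 0 76"}}

```text
time_s: 12.53
eef_pos: [653.2, 153.9, 122.9]
ee_rot: [0.003, 0.771, 0.637, 0.005]
force: [0.2, -0.1, -0.3]
grip_width: 0.761
grip_force: 0.0
```

```bash
cat > tapechk.py <<'E'
from h import *
# bright tan ring of the tape: centroid of ellipse contour
s=sense();p=capture('wrist');im=p['pixels'];hsv=cv2.cvtColor(im,cv2.COLOR_BGR2HSV)
m=((hsv[...,0]<30)&(hsv[...,1]>60)&(hsv[...,2]>110)).astype(np.uint8)*255
q=topix(p,[[650.4,153.3,22]],s)[0];print('expected px',q)
yy,xx=np.mgrid[:480,:640];m[(xx-q[0])**2+(yy-q[1])**2>60**2]=0
c=cv2.findContours(m,cv2.RETR_EXTERNAL,cv2.CHAIN_APPROX_NONE)[0];c=max(c,key=cv2.contourArea)
e=cv2.fitEllipse(c);print(e,toworld(p,[e[0]],22,s))
E
python3 tapechk.py
```

```text
expected px [304.55987913 253.01585556]
((306.1781005859375, 251.79278564453125), (55.5318717956543, 58.091251373291016), 87.76505279541016) [[651.57854646 153.9054294   22.        ]]
```

The tape sits at (651.6,153.9), flat and on target. Next is the small nut.

Call:
{"op": "drive_tool", "data": {"commands": "-0.316 -0.134 0 0 0 0.064 50;-0.316 -0.134 0 0 0 0.064 50;-0.316 -0.134 -0.06 0 0 0.064 50;-0.316 -0.134 -0.1 0 0 0.064 50;-0.316 -0.134 -0.1 0 0 0.064 50;-0.316 -0.134 -0.1 0 0 0.064 50;-0.316 -0.134 -0.1 0 0 0.064 50;0 0 0 0 0 0 50;0 0 0 0 0 0 50"}}

```text
time_s: 13.33
eef_pos: [427.7, 59.5, 68.7]
ee_rot: [-0.001, 0.648, 0.761, -0.001]
force: [0.2, 0.5, 1.1]
grip_width: 0.5
grip_force: 0.0
```

```bash
cat > hexm.py <<'E'
from h import *
import sys
x,y,z=map(float,sys.argv[1:4])
s=sense();p=capture('wrist');im=p['pixels'];hsv=cv2.cvtColor(im,cv2.COLOR_BGR2HSV)
q=topix(p,[[x,y,z]],s)[0];print('tcp',np.round(s['eef_pos'],1),'tool y ang',np.degrees(np.arctan2(*rot(s['ee_rot'])[[1,0],1])).round(1),'exp px',q.round(0))
lo=hsv[...,1]; m=((hsv[...,1]<float(sys.argv[4]))&(hsv[...,2]>float(sys.argv[5]))).astype(np.uint8)*255
yy,xx=np.mgrid[:480,:640];m[(xx-q[0])**2+(yy-q[1])**2>45**2]=0
c=cv2.findContours(m,cv2.RETR_EXTERNAL,cv2.CHAIN_APPROX_NONE)[0];c=max(c,key=cv2.contourArea)
w=toworld(p,c[:,0,:],z,s)[:,:2];hull=cv2.convexHull(w.astype(np.float32))[:,0]
print('area',cv2.contourArea(c),'extent',np.ptp(w,axis=0).round(1),'ctr',((w.max(0)+w.min(0))/2).round(1))
A=np.radians(np.arange(0,180,5)); wd=[np.ptp(hull@[np.cos(a),np.sin(a)]) for a in A]
print('width by direction',dict(zip(range(0,180,5),np.round(wd,1))))
u,v=int(q[0]),int(q[1]);cr=im[max(v-60,0):v+60,max(u-60,0):u+60].copy()
cv2.imwrite('pics/hx.png',np.hstack([cv2.resize(cr,(360,360)),cv2.resize(cv2.cvtColor(m[max(v-60,0):v+60,max(u-60,0):u+60],cv2.COLOR_GRAY2BGR),(360,360))]))
E
python3 hexm.py 431 60 10 45 130
```

```text
tcp [427.7  59.5  68.7] tool y ang 9.2 exp px [317. 274.]
area 957.0 extent [17.9 21. ] ctr [431.7  61.7]
width by direction {0: np.float64(17.9), 5: np.float64(17.5), 10: np.float64(17.6), 15: np.float64(18.3), 20: np.float64(18.8), 25: np.float64(19.2), 30: np.float64(19.6), 35: np.float64(19.9), 40: np.float64(20.0), 45: np.float64(20.0), 50: np.float64(19.8), 55: np.float64(19.5), 60: np.float64(19.3), 65: np.float64(19.5), 70: np.float64(19.8), 75: np.float64(20.2), 80: np.float64(20.7), 85: np.float64(20.9), 90: np.float64(21.0), 95: np.float64(21.0), 100: np.float64(20.8), 105: np.float64(20.8), 110: np.float64(20.5), 115: np.float64(20.2), 120: np.float64(19.8), 125: np.float64(19.7), 130: np.float64(19.9), 135: np.float64(20.1), 140: np.float64(20.4), 145: np.float64(20.5), 150: np.float64(20.5), 155: np.float64(20.4), 160: np.float64(20.1), 165: np.float64(19.6), 170: np.float64(19.1), 175: np.float64(18.5)}
```

The small nut measures 17.5 mm across flats at 7°, with its centre near (431.7,61.4). The fingers are aligned at 9°.

Call:
{"op": "drive_tool", "data": {"commands": "0.04 0.018 -0.18 0 0 0 50;0 0 -0.2 0 0 0 50;0 0 -0.1 0 0 0 50;0 0 0 0 0 0 50;0 0 0 0 0 0 8;0 0 0 0 0 0 8;0 0 0 0 0 0 8;0 0 0 0 0 0 8;0 0 0 0 0 0 8;0 0 0 0 0 0 8;0 0 0.3 0 0 0 8;0 0 0.4 0 0 0 8;0 0 0 0 0 0 8", "force": 40}}

```text
time_s: 14.47
eef_pos: [435.8, 61.3, 96.7]
ee_rot: [0.004, 0.648, 0.762, 0.002]
force: [1.9, -1.3, 0.8]
grip_width: 0.18
grip_force: 39.2
```

The small nut is gripped at 15 mm opening and 39 N. I carry it to tray_two's shorter compartment, aiming for about (605,-219).

Call:
{"op": "drive_tool", "data": {"commands": "0.192 -0.312 0 0 0 -0.03 8;0.192 -0.312 0 0 0 -0.03 8;0.192 -0.312 0 0 0 -0.03 8;0.192 -0.312 0 0 0 -0.03 8;0.192 -0.312 0 0 0 -0.03 8;0.192 -0.312 0 0 0 -0.03 8;0.192 -0.312 0 0 0 -0.03 8;0.192 -0.312 0 0 0 -0.03 8;0.192 -0.312 0 0 0 -0.03 8;0 0 0 0 0 0 8;0 0 0 0 0 0 8;0 0 0 0 0 0 8"}}

```text
time_s: 15.47
eef_pos: [605.4, -218.6, 90.8]
ee_rot: [-0.001, 0.725, 0.689, -0.0]
force: [0.6, 0.5, -0.2]
grip_width: 0.184
grip_force: 39.3
```

```bash
python3 look.py t2 | grep -E "tray_two|nut_12|\[\["; python3 -c "
from h import *
import pickle
s,p=pickle.load(open('t2.pkl','rb'))
a=np.radians(-3.2);M=np.array([[np.cos(a),-np.sin(a)],[np.sin(a),np.cos(a)]])
q=lambda P,z: topix(p,np.c_[np.array(P)@M.T+[607.5,-170.5],np.full(len(P),z)],s)
im=p['pixels'].copy()
for P in ([(-39,-82),(39,-82),(39,82),(-39,82)],[(-36,-79),(36,-79),(36,-19),(-36,-19)]):
  cv2.polylines(im,[q(P,12).astype(int)],True,(0,255,0),1)
cv2.imwrite('pics/t2o.png',im); print(s['eef_pos'],s['grip_width'])"
```

```text
[ 605.4 -218.6   90.8] [[0.05, 0.999, -0.001], [0.999, -0.05, 0.001]]
tray_two [312.  142.4] 0.98 [ 610. -152.    6.]
nut_12 [108.2 260. ] 0.92 [ 486. -212.   10.]
nut_12 [153.7 341.2] 0.92 [ 504. -267.   10.]
nut_12 [107.9 142.6] 0.73 [ 499. -146.   10.]
nut_12 [310.8 316.7] 0.62 [ 604. -255.   10.]
[ 605.43827677 -218.61522514   90.84354794] 0.1843108153145075
```

View pics/t2o.png

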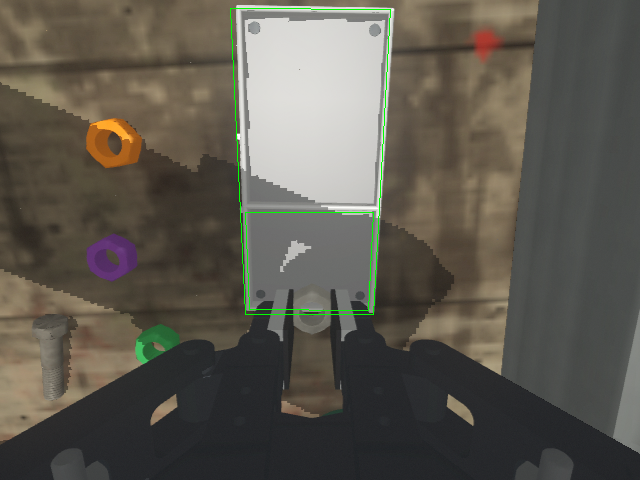

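The overlay fits tray_two within about 2 mm. The small bolt shows at the left, head (52,325) and tail (55,397). I place the nut.

Call:
{"op": "drive_tool", "data": {"commands": "0 0 -0.25 0 0 0 8;0 0 -0.25 0 0 0 8;0 0 -0.1 0 0 0 8;0 0 -0.06 0 0 0 8;0 0 0 0 0 0 8;0 0 0 0 0 0 8;0 0 0 0 0 0 34;0 0 0 0 0 0 34;0 0 0 0 0 0 34;0 0 0.2 0 0 0 34;0 0 0.4 0 0 0 34;0 0 0.4 0 0 0 34;0 0 0 0 0 0 34;0 0 0 0 0 0 34"}}

```text
time_s: 17.08
eef_pos: [606.9, -219.8, 128.0]
ee_rot: [0.002, 0.725, 0.689, 0.001]
force: [0.1, 0.4, -1.9]
grip_width: 0.343
grip_force: 0.0
```

```bash
python3 look.py t2b | grep -E "nut_12|\[\["
python3 - <<'E'
from h import *
import pickle
s,p=pickle.load(open('t2.pkl','rb'))
w=toworld(p,[(53,323),(55,396)],9,s)[:,:2];print('bolt12',w,np.linalg.norm(w[0]-w[1]),w.mean(0),np.degrees(np.arctan2(*(w[0]-w[1])[::-1])))
E
```

```text
[ 606.9 -219.8  128. ] [[0.05, 0.999, 0.004], [0.999, -0.05, -0.003]]
nut_12 [ 11.6 270.1] 0.93 [ 398. -228.   10.]
nut_12 [171.8 322.8] 0.86 [ 503. -275.   10.]
nut_12 [138.9 238.1] 0.81 [ 491. -210.   10.]
nut_12 [309.6 238.7] 0.62 [ 607. -217.   10.]
nut_12 [132.4 139.4] 0.59 [ 498. -146.   10.]
bolt12 [[ 443.04321234 -251.76114782]
 [ 431.56685553 -304.67068359]] 54.139872007690585 [ 437.30503394 -278.21591571] 77.76182034896459
```

The small nut is placed. For the small bolt, three views agree on its pose: axis about 78°, middle near (437.5,-276).

Call:
{"op": "drive_tool", "data": {"commands": "-0.334 -0.107 -0.13 0 0 -0.04 48;-0.334 -0.107 -0.13 0 0 -0.04 48;-0.334 -0.107 -0.13 0 0 -0.04 48;-0.334 -0.107 -0.13 0 0 -0.04 48;-0.334 -0.107 -0.13 0 0 -0.04 48;0 0 0 0 0 0 48;0 0 -0.2 0 0 0 48;0 0 -0.18 0 0 0 48;0 0 0 0 0 0 48;0 0 0 0 0 0 48", "force": 50}}

```text
time_s: 18.37
eef_pos: [439.0, -272.5, 22.1]
ee_rot: [-0.001, 0.776, 0.63, -0.0]
force: [0.7, -0.1, 0.3]
grip_width: 0.479
grip_force: 0.0
```

```bash
python3 -c "
from h import *
s=sense();print(s['eef_pos'],s['force'],s['grip_width'],np.degrees(np.arctan2(*rot(s['ee_rot'])[[1,0],1])))
p=capture('wrist');print(topix(p,[[443.8,-247.1,9],[431.5,-304.8,9],[438,-273,9]],s))
cv2.imwrite('pics/b12.png',p['pixels'])"
```

```text
[ 438.96267383 -272.53489106   22.09772022] [ 0.73235252 -0.1262148   0.32621792] 0.47882731812435236 -11.877474335526067
[[308.30016833 252.33078425]
 [308.2538986  381.4692106 ]
 [307.6183857  313.76783539]]
```

Call:
{"op": "drive_tool", "data": {"commands": "0 0 -0.02 0 0 0 4;0 0 0 0 0 0 4;0 0 0 0 0 0 4;0 0 0 0 0 0 4;0 0 0 0 0 0 4;0 0 0 0 0 0 4;0 0 0.2 0 0 0 4;0 0 0.25 0 0 0 4;0 0 0.25 0 0 0 4;0 0 0 0 0 0 4", "force": 50}}

```text
time_s: 19.25
eef_pos: [440.5, -274.1, 94.4]
ee_rot: [0.004, 0.776, 0.63, 0.0]
force: [0.9, -0.5, 0.8]
grip_width: 0.113
grip_force: 49.0
```

```bash
python3 -c "
from h import *
s=sense();print(s['eef_pos'],s['force'],s['grip_width'],s['grip_force'])
p=capture('wrist')
for b in boxes_of(p,'bolt_12'): print(b)"
```

```text
[ 440.50382111 -274.10634954   94.40029117] [ 0.94244758 -0.45882123  0.8152724 ] 0.11271211441742607 49.0058608353138
{'position': [313.4, 304.6], 'confidence': 0.9}
```

The bolt is gripped at the expected width. I carry it to tray_two's longer compartment, with a +9° turn.

Call:
{"op": "drive_tool", "data": {"commands": "0.285 0.228 0 0 0 0.033 4;0.285 0.228 0 0 0 0.033 4;0.285 0.228 0 0 0 0.033 4;0.285 0.228 0 0 0 0.033 4;0.285 0.228 0 0 0 0.033 4;0.285 0.228 0 0 0 0.033 4;0 0 -0.2 0 0 0 4;0 0 -0.25 0 0 0 4;0 0 -0.12 0 0 0 4;0 0 -0.07 0 0 0 4;0 0 0 0 0 0 4;0 0 0 0 0 0 4;0 0 0 0 0 0 4"}}

```text
time_s: 20.43
eef_pos: [610.0, -136.4, 26.6]
ee_rot: [0.0, 0.725, 0.688, 0.0]
force: [-0.2, -0.4, -0.8]
grip_width: 0.112
grip_force: 49.5
```

Call:
{"op": "drive_tool", "data": {"commands": "0 0 -0.02 0 0 0 4;0 0 0 0 0 0 4;0 0 0 0 0 0 30;0 0 0 0 0 0 30;0 0 0 0 0 0 30;0 0 0.2 0 0 0 30;0 0 0.4 0 0 0 30;0 0 0.4 0 0 0 30;0 0 0 0 0 0 30;0 0 0 0 0 0 30"}}

```text
time_s: 21.27
eef_pos: [611.0, -136.3, 126.8]
ee_rot: [0.002, 0.725, 0.689, 0.001]
force: [0.4, -0.8, -0.8]
grip_width: 0.299
grip_force: 0.0
```

```bash
python3 look.py t2c | grep -E "bolt_12|nut_12|\[\["
python3 - <<'E'
from h import *
import pickle
s,p=pickle.load(open('t2c.pkl','rb'))
im=p['pixels'].copy()
a=np.radians(-3.2);M=np.array([[np.cos(a),-np.sin(a)],[np.sin(a),np.cos(a)]])
q=lambda P,z: topix(p,np.c_[np.array(P)@M.T+[607.5,-170.5],np.full(len(P),z)],s)
pp=q([(0,2),(0,61)],12);print('expected bolt tail/head px',pp)
# dark pixels on light floor inside compartment
box=q([(-34,-14),(34,-14),(34,77),(-34,77)],5).astype(np.int32)
mk=np.zeros(im.shape[:2],np.uint8);cv2.fillPoly(mk,[box],255)
hsv=cv2.cvtColor(im,cv2.COLOR_BGR2HSV);d=((mk>0)&(hsv[...,2]<95)).astype(np.uint8)*255
d=cv2.morphologyEx(d,cv2.MORPH_OPEN,np.ones((3,3)))
n,l,st,c=cv2.connectedComponentsWithStats(d);print(st[1:][st[1:,4]>60].tolist())
t=topT=capture('top');cv2.imwrite('pics/top2.png',t['pixels'])
print(toworld(t,[(186,278.8),(211,295.2)],12))
E
```

```text
[ 611.  -136.3  126.8] [[0.052, 0.999, 0.005], [0.999, -0.052, -0.002]]
bolt_12 [309.9 243.4] 0.73 [ 611. -136.    9.]
nut_12 [ 24.3 373.3] 0.97 [ 390. -226.   10.]
nut_12 [310.4 356. ] 0.76 [ 607. -223.   10.]
nut_12 [152.5 268.2] 0.61 [ 501. -148.   10.]
expected bolt tail/head px [[307.47514838 288.98416236]
 [307.56234891 205.68345173]]
[[273, 290, 8, 16, 101], [343, 290, 8, 16, 103]]
[[445.95897488 298.64342263  12.        ]
 [404.92420039 243.90661389  12.        ]]
```

The small bolt is at (611,-136) and the small nut at (607,-223), both inside tray_two. Now the big bolt, axis about 53° and middle near (425,266).

Call:
{"op": "drive_tool", "data": {"commands": "-0.156 0.332 0 0 0 -0.063 60;-0.156 0.332 0 0 0 -0.063 60;-0.156 0.332 0 0 0 -0.063 60;-0.156 0.332 0 0 0 -0.063 60;-0.156 0.332 0 0 0 -0.063 60;-0.156 0.332 0 0 0 -0.063 60;-0.156 0.332 0 0 0 -0.063 60;-0.156 0.332 0 0 0 -0.063 60;-0.156 0.332 0 0 0 -0.063 60;-0.156 0.332 0 0 0 -0.063 60;-0.156 0.332 0 0 0 -0.063 60;-0.156 0.332 0 0 0 -0.063 60;0 0 0 0 0 0 60;0 0 0 0 0 0 60"}}

```text
time_s: 22.93
eef_pos: [422.0, 263.7, 124.3]
ee_rot: [0.0, 0.894, 0.448, 0.0]
force: [0.5, 0.1, 0.4]
grip_width: 0.602
grip_force: 0.0
```

```bash
python3 look.py b16 | grep -E "bolt_16|punch|\[\["
```

```text
[422.  263.7 124.3] [[0.599, 0.801, 0.0], [0.801, -0.599, -0.0]]
bolt_16 [311.3 241.3] 0.59 [425. 266.  12.]
punch [424.3 304.5] 0.86 [461. 180.   9.]
punch [589. 243.] 0.55 [574. 152.   9.]
```

View pics/b16.png

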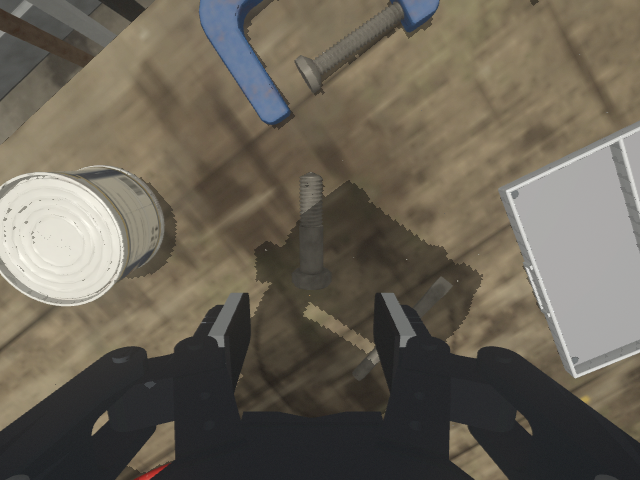

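The bolt lies vertical in the view, tail (311.5,173) and head end (312.5,288), aligned with the fingers. The punch runs from (445,282) to (360,378), so I'll check finger clearance.

Run:
```python
from h import *
import pickle
s,p=pickle.load(open('b16.pkl','rb'))
b=toworld(p,[(311.5,173),(312.5,288)],12,s)[:,:2];k=toworld(p,[(445,282),(360,378)],5,s)[:,:2]
print(b,np.linalg.norm(b[1]-b[0]),np.degrees(np.arctan2(*(b[0]-b[1])[::-1])),k,np.linalg.norm(k[0]-k[1]))
M=rot(s['ee_rot'])[:2,:2]
for X in (b,k): print('tool frame xy',((X-np.array(s['eef_pos'])[:2])@M).round(1))
```

```text
[[451.91384315 302.2360509 ]
 [405.37562682 238.87084859]] 78.61904631276845 53.70478813968497 [[481.82417377 183.80796395]
 [388.39157159 155.07527288]] 97.75079890235352
tool frame xy [[ 48.7   0.8]
 [-29.9   1.5]]
tool frame xy [[ -28.2   95.7]
 [-107.2   38.1]]
```

The measured length of 78.6 mm agrees, and the TCP is already over the balance point, with the punch well clear of the fingers. I descend and grip.

Call:
{"op": "drive_tool", "data": {"commands": "0.02 0.01 -0.35 0 0 0 60;0 0 -0.35 0 0 0 60;0 0 -0.2 0 0 0 60;0 0 -0.1 0 0 0 60;0 0 0 0 0 0 60;0 0 0 0 0 0 60;0 0 0 0 0 0 5;0 0 0 0 0 0 5;0 0 0 0 0 0 5;0 0 0 0 0 0 5;0 0 0 0 0 0 5;0 0 0 0 0 0 5;0 0 0 0 0 0 5", "force": 80}}

```text
time_s: 24.47
eef_pos: [425.4, 263.7, 25.6]
ee_rot: [0.0, 0.895, 0.446, 0.001]
force: [-0.6, -0.5, 7.4]
grip_width: 0.145
grip_force: 78.3
```

Call:
{"op": "drive_tool", "data": {"commands": "0 0 0.2 0 0 0 5;0 0 0.3 0 0 0 5;0 0 0.3 0 0 0 5;0.241 -0.229 0 0 0 0.098 5;0.241 -0.229 0 0 0 0.098 5;0.241 -0.229 0 0 0 0.098 5;0.241 -0.229 0 0 0 0.098 5;0.241 -0.229 0 0 0 0.098 5;0.241 -0.229 0 0 0 0.098 5;0 0 0 0 0 0 5;0 0 0 0 0 0 5"}}

```text
time_s: 25.38
eef_pos: [570.0, 124.9, 104.3]
ee_rot: [-0.0, 0.77, 0.638, 0.0]
force: [-0.3, 0.3, -1.3]
grip_width: 0.145
grip_force: 78.9
```

```bash
python3 look.py b16c | grep -E "bolt_16|tape|tray_three|nut_16|\[\["; python3 -c "
from h import *
s=sense();print(s['grip_width'],s['grip_force'])"
```

```text
[570.  124.9 104.3] [[0.185, 0.983, 0.0], [0.983, -0.185, 0.0]]
tray_three [377.2 202.2] 0.69 [616. 149.   6.]
bolt_16 [308.9 286.9] 0.59 [565. 104.  12.]
nut_16 [428.  313.1] 0.74 [637.  73.  13.]
tape_roll [457.6 184.8] 0.75 [660. 153.  19.]
0.14219356586184295 78.85027170181274
```

Bolt held, tool aligned with tray_three. Lowering and releasing.

Call:
{"op": "drive_tool", "data": {"commands": "-0.01 0.02 -0.3 0 0 0 5;0 0 -0.3 0 0 0 5;0 0 -0.1 0 0 0 5;0 0 -0.06 0 0 0 5;0 0 0 0 0 0 5;0 0 0 0 0 0 5;0 0 0 0 0 0 30;0 0 0 0 0 0 30;0 0 0 0 0 0 30;0 0 0 0 0 0 30;0 0 0.2 0 0 0 30;0 0 0.4 0 0 0 30;0 0 0.4 0 0 0 30;-0.35 -0.15 0.1 0 0 0 30;-0.35 -0.15 0.1 0 0 0 30;-0.35 -0.15 0 0 0 0 30;-0.35 -0.15 0 0 0 0 30;-0.35 -0.15 0 0 0 0 30;0 0 0 0 0 0 30;0 0 0 0 0 0 30"}}

```text
time_s: 27.5
eef_pos: [392.7, 52.7, 148.8]
ee_rot: [0.0, 0.769, 0.639, 0.0]
force: [0.2, 0.7, 0.4]
grip_width: 0.301
grip_force: 0.0
```

Run:
```python
from h import *
t=capture('top')['pixels'];s=capture('side')['pixels']
a=cv2.resize(t[160:310,200:440],(800,500) if False else (480,300),interpolation=cv2.INTER_CUBIC)
b=cv2.resize(s[190:350,280:460],(338,300),interpolation=cv2.INTER_CUBIC)[:,:310]
cv2.imwrite('pics/fin.png',np.hstack([a,b]));print(sense()['eef_pos'],sense()['grip_force'])
```

```text
[394.47737391  53.01405336 148.83919335] 0.0
```

View pics/fin.png

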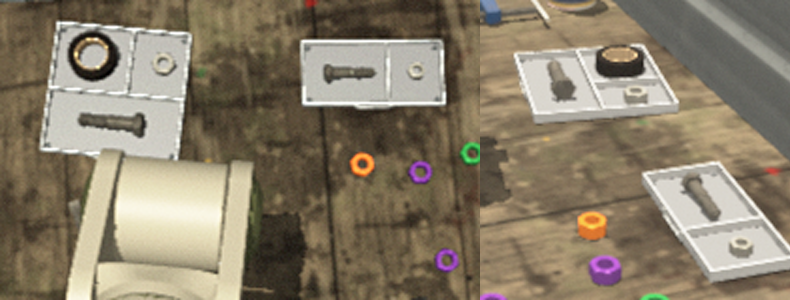

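All five parts lie where they should, flat or lengthwise, in both views.

```bash
python3 -c "
from rig import finish_job
print(finish_job())"
```

```text
the job is handed in; nothing more can be done
None
```

I handed the job in with both kits made up: the final top and side views showed all five parts in their compartments, bolts lengthwise, nuts and tape flat, and the punch was never touched; no verdict came back.

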